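# Slide the loaded drying tray under the hood

### The job

The washed jar is ready for drying: clear the steel ladle from in front of the clear drying hood and lay it along the cork mat, with its bowl and handle end both on the mat. Slide the small metal tray, with the jar and cap riding on it, flat along the worktop between the other things and in under the hood, all the way back to the stop, and set the hood's dial to the one long mark. Never lift or tip the tray, keep the jar and cap upright on it and leave the other things on the counter where they stand.

Things in the scene. Friction and masses are not known exactly. Their poses are not given: they have to be found in the camera images.
- tray: Loose shallow aluminium tray, 0.5 kg loaded. Pan 124 x 112 mm (x by y), rim 18 mm high, on slick 4 mm feet. Origin: under the pan's centre, at the feet; +x is its leading end. At the -x end a neck 12 mm high, 30 mm wide leads to an upright black post, 24 x 24 mm square (sides along the tray's x and y), 76 mm high, centred at x = -122 mm. Overall 196 mm long.
- tray_post (a point): Point on the tray's post axis 55 mm above the worktop (post top is at 76 mm); axes as the tray.
- jar: Open glass jar standing on the tray's pan, 54 mm diameter, 80 mm high. Origin: centre of underside, z up.
- cap: The jar's steel twist cap, lying flat on the tray's pan, 46 mm diameter, 14 mm high. Origin: centre of underside, z up.
- dryer: Fixed drying hood. Origin: on the worktop, where the tray's origin is when its leading edge touches the stop (stop face at x = 62 mm). The tray slides in along +x on the worktop. Clear side walls, inner faces y = +-70 mm, outer +-80 mm, from the mouth (x = -55 mm) to the stop; clear roof 118 to 130 mm high. Fan housing behind: x 62 to 122 mm, y +-80 mm, 130 mm high.
- dryer_mouth (a point): Centre of the mouth's sill, on the worktop (hood x = -55 mm, y = 0); axes as the hood. The hood's control box, 105 mm high, stands on its +y side (hood x -58 to 58 mm, y 81 to 181 mm) and carries the dial on top.
- dial (a joint): Dial angle in rad, 0 to 3.1, growing clockwise seen from above. At 0 the pointer points to the hood's +y; at q it points q clockwise of that. Nine marks lie 0.38 rad apart from 0 to 3.04; eight are short, the long thick one (24 mm) is at 1.90. It stays where it is left.
- dial_grip (a point): On the dial's vertical axis, 129 mm above the worktop, at hood x = -15 mm, y = 131 mm. The dial is a 64 mm disc carrying an upright bar grip 56 mm long and 15 mm thick, from 113 to 141 mm above the worktop. The point turns with the dial: its y axis runs along the bar to the end with the white pointer line.
- ladle: Steel ladle, lying bowl up, loose, 0.15 kg. Origin: centre of the bowl's underside. Bowl 72 mm diameter, 28 mm high. Handle along +x from the bowl's rim to x = 170 mm: a flat bar 14 mm wide and 5 mm thick, sloping from about 26 mm high at x = 32 mm to 4 mm at its end; 23 mm high at x = 50 mm.
- ladle_tip (a point): End of the ladle's handle (x = 163 mm).
- mat: Cork mat fixed on the worktop, 250 x 100 mm (x by y), 4 mm thick. Origin: centre of underside.
- pitcher: Bystander: orange blender pitcher, 114 mm diameter at the top, 215 mm high, with a handle reaching 95 mm from its axis along its +x. Origin: centre of underside.
- cups: Bystander: two stacked white melamine cups, 80 mm diameter, 104 mm high. Origin: centre of underside.
- tin: Bystander: steel food tin, 72 mm diameter, 105 mm high. Origin: centre of underside.
- canister: Bystander: wooden canister, 72 mm diameter, 100 mm high. Origin: centre of underside.
- bowl: Bystander: white bowl, 120 mm diameter, 55 mm high. Origin: centre of underside.

How it is judged (in metres and radians):
At the end, for the whole second after the job is handed in: The tray lies flat in the hood with its leading edge within 15 mm of the stop; the jar and the cap stand upright on its pan; the dial reads within 0.12 rad of the long mark (1.90); the ladle lies on the cork mat, its bowl's centre and its handle end both over the mat; all is at rest (x of tray in the frame of dryer above -0.015 m and y of tray in the frame of dryer between -0.03 and 0.03 m and angle between the x axis of tray and the x axis of dryer, either way round below 0.25 rad and height (world z) of tray below 0.01 m and angle between tray's own z axis and vertical below 0.08 rad and linear speed of each of tray, ladle below 0.02 m/s and x of jar in the frame of tray between -0.058 and 0.058 m and y of jar in the frame of tray between -0.052 and 0.052 m and height (world z) of each of jar, cap below 0.02 m and angle between each of jar, cap's own z axis and vertical below 0.2 rad and x of cap in the frame of tray between -0.058 and 0.058 m and y of cap in the frame of tray between -0.052 and 0.052 m and value of joint dial between 1.78 and 2.02 rad and x of ladle in the frame of mat between -0.125 and 0.125 m and y of ladle in the frame of mat between -0.05 and 0.05 m and height (world z) of each of ladle, ladle_tip below 0.035 m and x of ladle_tip in the frame of mat between -0.125 and 0.125 m and y of ladle_tip in the frame of mat between -0.05 and 0.05 m and angle between ladle's own z axis and vertical below 0.35 rad); the robot touches nothing.
It fails at once if the tray is lifted more than 25 mm or tipped (height (world z) of tray above 0.025 m or angle between tray's own z axis and vertical above 0.3 rad).
It fails at once if the jar or the cap tips over (angle between jar's own z axis and vertical above 0.6 rad or angle between cap's own z axis and vertical above 0.8 rad).
It fails at once if one of the other things (pitcher, cups, tin, canister, bowl) is pushed more than 30 mm or tipped (distance of any of pitcher, cups, tin, canister, bowl from where it was at the start of the episode above 0.03 m or angle between any of pitcher, cups, tin, canister, bowl's own z axis and vertical above 0.35 rad).
It also fails if it takes over 72 s, if anything falls off the work surface, if the arm or the gripper's body presses on something with over 40 N, if the wrist force passes 120 N, or if a joint passes its speed limit or range.

### The arm

A 6-joint arm with a two-finger parallel gripper is mounted at the origin on the work surface. World frame = base frame: x ahead of the robot, y to its left, z up, the work surface at z = 0. Lengths are in mm, angles in rad, forces in N, time in s.
With the tool pointing down it reaches from about 300 to 775 mm from the base axis. Payload 14.6 kg.
Tool frame: the origin (TCP) lies at the very end of the fingers, on their centre line; the grasp point (between the pads) lies 19 mm behind it; z points along the fingers, y is the line along which they close (so a half turn about z gives the same grasp; the last joint's range is limited). The gripper opens to 94 mm and grips with 3 to 60 N. Pads are 16 mm wide; open, the fingers measure 119 mm over their backs; the gripper's body (75 mm by 177 mm) begins 78 mm behind the grasp point.
Start: joints at [1.133, 0.3, 1.521, -0, 1.321, -0.067], TCP at [199.295, 512.612, 205.446] pointing down, gripper open.
Joint ranges: [-3.03, 3.03], [-0.79, 2.21], [0.23, 2.52], [-1.04, 4.18], [0, 3.07], [-2.55, 2.55]. Speed limits (rad/s): [2.22, 2.22, 2.57, 3.14, 3.14, 3.14].

### API

Orientations are given as [roll, pitch, yaw] about the fixed x, y, z axes, in that order (R = Rz(yaw) Ry(pitch) Rx(roll)).
In Python, from cell import manip, camera, get_calibration gives the robot as it stands.
- The arm moves only by the tool arm_command, never from a script. Its argument "targets" is a list of rows, each an object of numbers: "hand": the opening, from -1 (shut) to 1 (fully open), so that 0 is half open; "x", "y", "z": the shift along the tool's x, y, z in m; "yaw": the turn about the tool's z in rad. In form: [{"hand": .., "x": .., "y": .., "z": .., "yaw": ..}, ...]. A call has 1 to 10 rows; each row shifts and turns the commanded pose from where the row before left it, along the tool's axes as they then stand; what a row does not reach is not made up. A row lasts 1/10 s, in which the tool goes at most 50 mm and 8.59 degrees, less where a joint would pass 70% of its speed; a pose out of reach is approached as far as the arm can. A call is refused whole if a number of a shift passes 0.05 or a number of a turn 0.15, either way. A call with a gripper value outside its range is refused whole. The fingers move at their own pace and stop on an object; "newtons" is the grip in N (left out, the last holds). Time passes only in rows, so rows that do not move let the fingers close. It gives the time, the measured TCP pose, the force, the opening and the grip force at its end, in the units of the state.
- manip.read_state(): the state, without advancing time (a new reading comes with each control period).
- camera(name): name is "scene" or "top" or "wrist"; returns the picture (400x640x3 uint8, red, green, blue); there is no depth.
- get_calibration(name): a dict with "K" (3x3 intrinsics, pixels), "dist_coeffs" ([k1, k2, p1, p2, k3] as OpenCV has them; the pictures are not rectified), "cam_to_world" (4x4, takes a point from camera to world coordinates). Camera axes: x right, y up, looking along -z (the intrinsics and any distortion apply to the point x, -y, -z); pixel columns grow to the right and rows downward; lengths in mm; the calibration is good to about 2 mm. A picture is of the moment at which its call begins: read the wrist's pose just before it. get_calibration takes no time and is no camera call; for the wrist camera it gives the pose at the moment of the call.
- manip.sign_off(): hands the job in; it is judged then, once.
The state is a dict: "clock": time; "joints": joint angles; "qd": joint speeds; "effort": joint torques, N m; "eef_pos": TCP position; "eef_rot": TCP orientation; "wrist_force": force on the tool from outside, world axes, zero at the start; "moment": the same for the moment, N m; "finger_gap": finger opening in mm; "finger_force": force on a finger pad.
Only numpy, scipy, OpenCV 4.12 (cv2) and the standard library are available. Lean on these libraries where they do the work, as an engineer would, in place of code of your own. Each camera call takes 0.05 s, during which the arm holds its last target. There are 200 camera calls.

## Working session

There is one attempt and no reset: what is moved stays moved. The work goes in short steps, Python scripts to look and compute and a tool call to move; the robot and the scene stay as the last step left them, time stands still between calls to the robot, and variables do not carry over. Pictures are saved under pics/ and viewed, at most 10 in all, crops included, and the job is handed in when it is done.

Besides the shell and the picture viewer there is one more tool, called after "Call:" by a JSON object that holds its "method" and its "body", one argument or row to a line. arm_command: Moves the arm, as the interface text tells. Its arguments: {"type":"object","properties":{"targets":{"type":"array"},"newtons":{"type":"number"}},"required":["targets"]}

```bash
ls; mkdir -p pics; cat > h.py <<'E'
import numpy as np, cv2
from cell import manip, camera, get_calibration
def snap(name,fn):
    c=get_calibration(name); im=camera(name); cv2.imwrite('pics/'+fn+'.png',im[:,:,::-1]); np.save('pics/'+fn+'.npy',c,allow_pickle=True); return im,c
def load(fn): return cv2.imread('pics/'+fn+'.png'), np.load('pics/'+fn+'.npy',allow_pickle=True).item()
def ray(c,uv):
    p=cv2.undistortPoints(np.array(uv,float).reshape(-1,1,2),np.array(c['K'],float),np.array(c['dist_coeffs'],float)).reshape(-1,2)
    M=np.array(c['cam_to_world'],float); d=np.c_[p[:,0],-p[:,1],-np.ones(len(p))]@M[:3,:3].T
    return M[:3,3],d/np.linalg.norm(d,axis=1)[:,None]
def plane(c,uv,z):
    o,d=ray(c,uv); return o+d*((z-o[2])/d[:,2])[:,None]
def proj(c,P):
    M=np.linalg.inv(np.array(c['cam_to_world'],float)); q=np.array(P,float).reshape(-1,3)@M[:3,:3].T+M[:3,3]
    q=q*[1,-1,-1]; return cv2.projectPoints(q,np.zeros(3),np.zeros(3),np.array(c['K'],float),np.array(c['dist_coeffs'],float))[0].reshape(-1,2)
def tri(cs,uvs):
    A=np.zeros((3,3));b=np.zeros(3);L=[]
    for c,u in zip(cs,uvs):
        o,d=ray(c,u);d=d[0];Q=np.eye(3)-np.outer(d,d);A+=Q;b+=Q@o;L.append((o,Q))
    x=np.linalg.solve(A,b); return x,[np.linalg.norm(Q@(x-o)) for o,Q in L]
E
python3 - <<'E'
from h import *
for n in ['scene','top','wrist']:
    im,c=snap(n,n+'0'); print(n,np.round(c['cam_to_world'],2).tolist(),np.round(c['K'],0).tolist())
print(manip.read_state())
a=cv2.imread('pics/scene0.png');
E
```

```text
pics
scene [[0.95, -0.25, 0.2, 785.86], [0.32, 0.76, -0.57, -612.35], [-0.01, 0.6, 0.8, 930.18], [0.0, 0.0, 0.0, 1.0]] [[445.0, 0.0, 320.0], [0.0, 445.0, 202.0], [0.0, 0.0, 1.0]]
top [[-0.02, 1.0, -0.06, 527.13], [-1.0, -0.02, 0.01, 12.4], [0.0, 0.06, 1.0, 1203.38], [0.0, 0.0, 0.0, 1.0]] [[475.0, 0.0, 313.0], [0.0, 475.0, 208.0], [0.0, 0.0, 1.0]]
wrist [[0.36, -0.89, -0.27, 120.95], [0.93, 0.35, 0.1, 543.48], [-0.0, -0.29, 0.96, 384.18], [0.0, 0.0, 0.0, 1.0]] [[298.0, 0.0, 316.0], [0.0, 298.0, 194.0], [0.0, 0.0, 1.0]]
{'clock': 0.15, 'joints': array([ 1.13340702e+00,  3.00340680e-01,  1.52144208e+00, -6.03300373e-06,
        1.32075631e+00, -6.65965760e-02]), 'qd': array([-0.00157997, -0.00070461, -0.00197136,  0.00074809,  0.00023295,
        0.00139404]), 'effort': array([ 1.55567403e-03, -5.31953073e+01, -3.52830827e+01,  7.08641787e-02,
        2.35797587e-02, -9.00941427e-05]), 'eef_pos': array([199.20487007, 512.42341748, 205.01668887]), 'eef_rot': array([-3.14064794e+00, -5.71505663e-05,  2.77080139e+00]), 'wrist_force': array([-0.04155766, -1.08072209,  0.66613425]), 'moment': array([0.03690854, 0.00115042, 0.00601521]), 'finger_force': 0.0, 'finger_gap': 94.06786921806936}
```

View pics/top0.png

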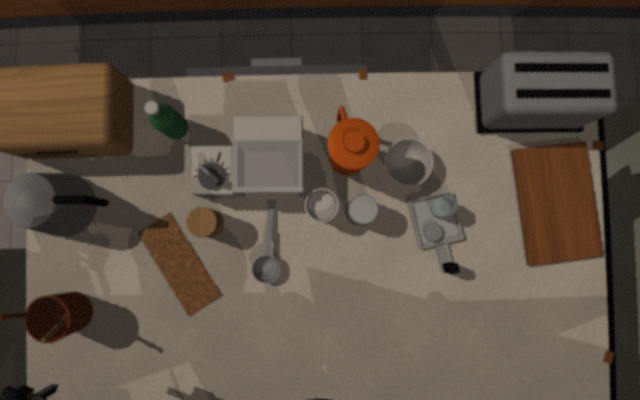

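View pics/scene0.png

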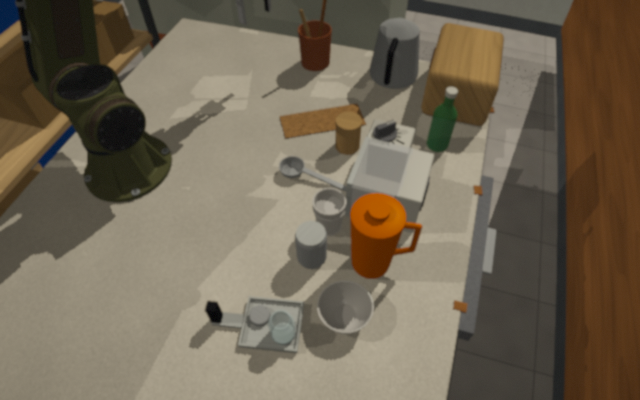

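The top view shows the mat (180,263), the ladle with bowl (266,269) and tip near (271,205), the hood (267,160), tin and cups (362,210)/(322,205), and the tray (437,220) with its post at (451,267). The scene view agrees. I'll enlarge both to pick points.

```bash
python3 - <<'E'
from h import *
for n,(x0,y0,w,h) in {'top0':(130,95,350,225),'scene0':(195,90,250,270)}.items():
    im,c=load(n); s=min(800/w,600/h); s=int(s*10)/10
    g=cv2.resize(im[y0:y0+h,x0:x0+w],None,fx=s,fy=s,interpolation=cv2.INTER_CUBIC)
    g=cv2.convertScaleAbs(g,alpha=1.5,beta=10)
    for k in range(0,w,25): cv2.putText(g,str(x0+k),(int(k*s),10),0,.35,(0,0,255)); cv2.line(g,(int(k*s),0),(int(k*s),g.shape[0]),(120,120,0),1)
    for k in range(0,h,25): cv2.putText(g,str(y0+k),(0,int(k*s)),0,.35,(0,0,255)); cv2.line(g,(0,int(k*s)),(g.shape[1],int(k*s)),(120,120,0),1)
    cv2.imwrite('pics/'+n+'c.png',g); print(g.shape)
E
```

```text
(495, 770, 3)
(594, 550, 3)
```

View pics/top0c.png

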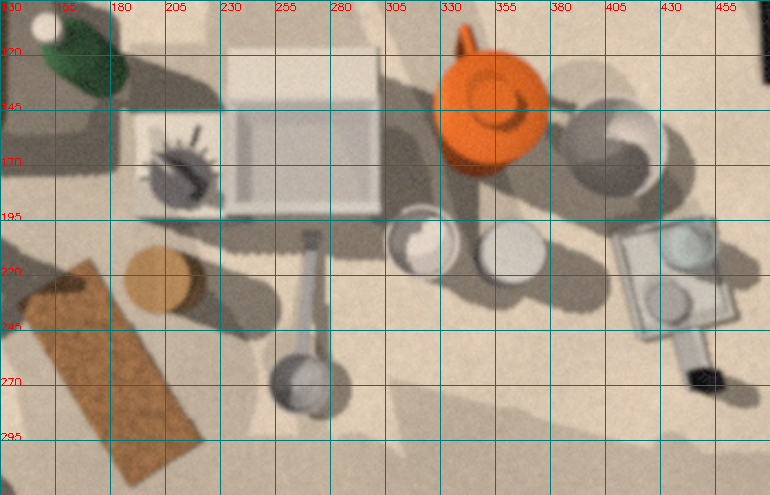

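View pics/scene0c.png

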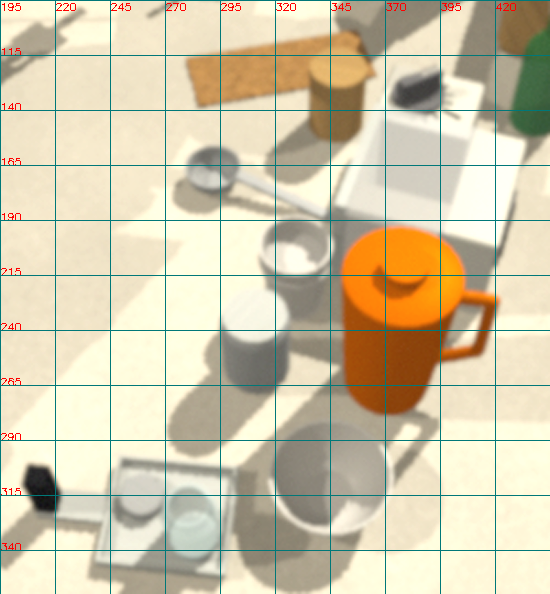

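```bash
cat > m.py <<'E'
from h import *
_,ct=load('top0');_,cs=load('scene0')
T=lambda p:[130+p[0]/2.2,95+p[1]/2.2]
S=lambda p:[195+p[0]/2.2,90+p[1]/2.2]
def P(n,pts,z): print(n,np.round(plane(ct,[T(p) for p in pts],z)[:,:2]).tolist())
P('hood top NR NL FR FL',[(381,215),(226,217),(378,47),(228,47)],130)
P('dial',[(181,180)],125)
P('ladle bowl',[(300,382)],28);P('tip',[(311,234)],5)
P('mat',[(90,260),(20,303),(132,487),(204,440)],4)
P('tray rim',[(612,237),(714,218),(738,320),(643,340)],18);P('post',[(706,378)],70)
P('canister',[(158,280)],100);P('tin',[(513,251)],105);P('cups',[(422,243)],104);P('bowl',[(615,147)],55);P('pitcher',[(490,108)],215)
for n,a,b in [('post top',(706,378),(41,473)),('bowl rim',(300,382),(213,162)),('dial',(184,178),(416,88)),('roofNR?',(381,215),(325,205)),('FR',(378,47),(495,247)),('tray c1',(643,340),(95,557)),('FL',(228,47),(525,142)),('tin',(513,251),(256,312))]:
    x,e=tri([ct,cs],[T(a),S(b)]); print(n,x.round(),np.round(e,1))
E
python3 m.py
```

```text
hood top NR NL FR FL [[626.0, 26.0], [627.0, 186.0], [802.0, 26.0], [805.0, 183.0]]
dial [[667.0, 234.0]]
ladle bowl [[449.0, 122.0]]
tip [[617.0, 109.0]]
mat [[592.0, 365.0], [544.0, 446.0], [332.0, 318.0], [384.0, 235.0]]
tray rim [[606.0, -235.0], [625.0, -353.0], [508.0, -377.0], [488.0, -267.0]]
post [[447.0, -322.0]]
canister [[564.0, 264.0]]
tin [[587.0, -112.0]]
cups [[598.0, -16.0]]
bowl [[703.0, -234.0]]
pitcher [[719.0, -81.0]]
post top [ 447. -322.   70.] [0.3 0.3]
bowl rim [452. 121.  39.] [1.8 1.8]
dial [670. 231. 128.] [1.9 1.9]
roofNR? [624.  26. 132.] [1.9 1.9]
FR [802.  27. 130.] [0.8 0.8]
tray c1 [ 472. -314. -159.] [11.2 11.2]
FL [807. 184. 128.] [1.5 1.5]
tin [ 589. -111.  107.] [2. 2.]
```

```bash
cat > go.py <<'E'
import sys,json
from h import *
def go(x,y,z,yaw,n,s=None):
    s=s or manip.read_state(); p=np.array(s['eef_pos']);w=s['eef_rot'][2]
    dy=(yaw-w+np.pi)%(2*np.pi)-np.pi
    d=(np.array([x,y,z])-p)/n/1000; out=[]
    for i in range(n):
        a=w+dy*i/n; c,si=np.cos(a),np.sin(a)
        out.append(dict(x=round(c*d[0]+si*d[1],3),y=round(si*d[0]-c*d[1],3),z=round(-d[2],3),yaw=round(-dy/n,3)))
    print('at',p.round(1),'yaw',round(w,3)); print(json.dumps(out))
if __name__=='__main__': a=[float(v) for v in sys.argv[1:]]; go(*a[:4],int(a[4]))
E
python3 go.py 475 117 170 3.07 10; python3 go.py 475 117 170 3.07 14
```

```text
at [199.2 512.4 205. ] yaw 2.771
[{"x": -0.04, "y": -0.027, "z": 0.004, "yaw": -0.03}, {"x": -0.039, "y": -0.028, "z": 0.004, "yaw": -0.03}, {"x": -0.038, "y": -0.029, "z": 0.004, "yaw": -0.03}, {"x": -0.037, "y": -0.03, "z": 0.004, "yaw": -0.03}, {"x": -0.037, "y": -0.031, "z": 0.004, "yaw": -0.03}, {"x": -0.036, "y": -0.033, "z": 0.004, "yaw": -0.03}, {"x": -0.035, "y": -0.034, "z": 0.004, "yaw": -0.03}, {"x": -0.034, "y": -0.035, "z": 0.004, "yaw": -0.03}, {"x": -0.033, "y": -0.036, "z": 0.004, "yaw": -0.03}, {"x": -0.031, "y": -0.037, "z": 0.004, "yaw": -0.03}]
at [199.2 512.4 205. ] yaw 2.771
[{"x": -0.029, "y": -0.019, "z": 0.003, "yaw": -0.021}, {"x": -0.028, "y": -0.02, "z": 0.003, "yaw": -0.021}, {"x": -0.028, "y": -0.02, "z": 0.003, "yaw": -0.021}, {"x": -0.027, "y": -0.021, "z": 0.003, "yaw": -0.021}, {"x": -0.027, "y": -0.022, "z": 0.003, "yaw": -0.021}, {"x": -0.026, "y": -0.022, "z": 0.003, "yaw": -0.021}, {"x": -0.026, "y": -0.023, "z": 0.003, "yaw": -0.021}, {"x": -0.025, "y": -0.023, "z": 0.003, "yaw": -0.021}, {"x": -0.025, "y": -0.024, "z": 0.003, "yaw": -0.021}, {"x": -0.024, "y": -0.024, "z": 0.003, "yaw": -0.021}, {"x": -0.024, "y": -0.025, "z": 0.003, "yaw": -0.021}, {"x": -0.023, "y": -0.025, "z": 0.003, "yaw": -0.021}, {"x": -0.023, "y": -0.026, "z": 0.003, "yaw": -0.021}, {"x": -0.022, "y": -0.026, "z": 0.003, "yaw": -0.021}]
```

Call:
{"method": "arm_command", "body": {
  "targets": [
    {"hand": 0, "x": -0.04, "y": -0.027, "z": 0.004, "yaw": -0.03},
    {"hand": 0, "x": -0.039, "y": -0.028, "z": 0.004, "yaw": -0.03},
    {"hand": 0, "x": -0.038, "y": -0.029, "z": 0.004, "yaw": -0.03},
    {"hand": 0, "x": -0.037, "y": -0.03, "z": 0.004, "yaw": -0.03},
    {"hand": 0, "x": -0.037, "y": -0.031, "z": 0.004, "yaw": -0.03},
    {"hand": 0, "x": -0.036, "y": -0.033, "z": 0.004, "yaw": -0.03},
    {"hand": 0, "x": -0.035, "y": -0.034, "z": 0.004, "yaw": -0.03},
    {"hand": 0, "x": -0.034, "y": -0.035, "z": 0.004, "yaw": -0.03},
    {"hand": 0, "x": -0.033, "y": -0.036, "z": 0.004, "yaw": -0.03},
    {"hand": 0, "x": -0.031, "y": -0.037, "z": 0.004, "yaw": -0.03}
  ]
}}

```text
clock: 1.15
eef_pos: [476.6, 114.1, 165.3]
eef_rot: [3.142, 0.0, 3.072]
wrist_force: [1.2, 0.6, 0.1]
finger_gap: 47.0
finger_force: 0.0
```

```bash
python3 - <<'E'
from h import *
s=manip.read_state();print(s['clock'],s['eef_pos'],s['eef_rot'],s['qd'].round(2))
im,c=snap('wrist','w1')
E
cat > vis.py <<'E'
import sys
from h import *
im,c=load(sys.argv[1]); g=cv2.convertScaleAbs(cv2.resize(im,None,fx=1.25,fy=1.25,interpolation=cv2.INTER_CUBIC),alpha=1.4,beta=10)
for k in range(0,640,40): cv2.putText(g,str(k),(int(k*1.25),10),0,.35,(0,0,255)); cv2.line(g,(int(k*1.25),0),(int(k*1.25),500),(120,120,0),1)
for k in range(0,400,40): cv2.putText(g,str(k),(0,int(k*1.25)),0,.35,(0,0,255)); cv2.line(g,(0,int(k*1.25)),(800,int(k*1.25)),(120,120,0),1)
cv2.imwrite('pics/'+sys.argv[1]+'v.png',g)
E
python3 vis.py w1
```

```text
1.15 [476.60575142 114.05181674 165.27995333] [3.14155305e+00 7.92240290e-05 3.07197074e+00] [-0.92  0.38 -0.36 -0.   -0.03 -1.21]
```

View pics/w1v.png

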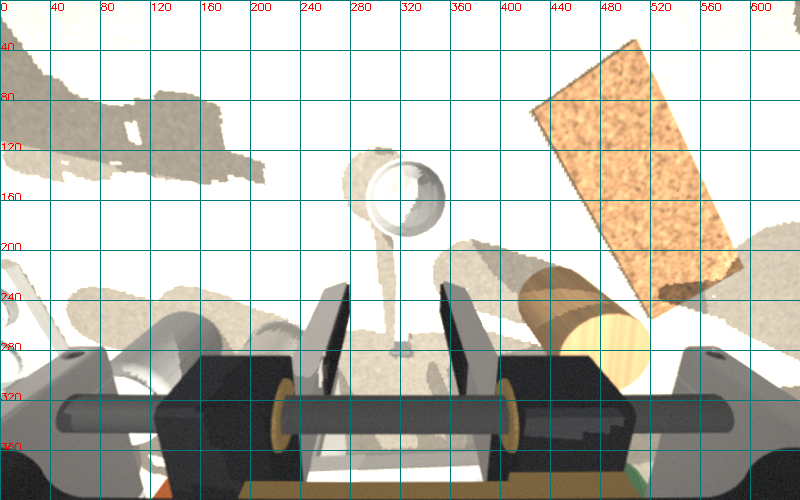

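```bash
python3 - <<'E'
from h import *
_,c=load('w1');_,ct=load('top0')
f=lambda L,z: print(np.round(plane(c,[(a/1.25,b/1.25) for a,b in L],z),1).tolist())
f([(405,199)],28); f([(401,347)],5); f([(637,40),(531,111),(650,318),(743,267)],4)
print(tri([c,ct],[(405/1.25,199/1.25),(130+300/2.2,95+382/2.2)]))
print(tri([c,ct],[(401/1.25,347/1.25),(130+311/2.2,95+234/2.2)]))
print(tri([c,ct],[(531/1.25,111/1.25),(130+204/2.2,95+440/2.2)]))
print(manip.read_state()['eef_pos'])
E
python3 go.py 502 120 100 3.09 4
```

```text
[[450.0, 125.5, 28.0]]
[[609.3, 112.2, 5.0]]
[[334.9, 325.6, 4.0], [385.0, 239.6, 4.0], [594.4, 368.9, 4.0], [544.7, 454.2, 4.0]]
(array([449.74444478, 123.78286943,  26.29728299]), [np.float64(1.8284522156325222), np.float64(1.8284522156325513)])
(array([617.98711098, 110.94220058,  -9.05595506]), [np.float64(0.9525036452303083), np.float64(0.952503645230321)])
(array([386.14428363, 230.54674347,  28.64594537]), [np.float64(0.6609769637556848), np.float64(0.6609769637556647)])
[479.22608628 109.33992003 164.56563284]
at [479.2 109.3 164.6] yaw 3.071
[{"x": -0.005, "y": 0.003, "z": 0.016, "yaw": -0.005}, {"x": -0.006, "y": 0.003, "z": 0.016, "yaw": -0.005}, {"x": -0.006, "y": 0.003, "z": 0.016, "yaw": -0.005}, {"x": -0.006, "y": 0.003, "z": 0.016, "yaw": -0.005}]
```

Call:
{"method": "arm_command", "body": {
  "targets": [
    {"hand": 0, "z": 0.025},
    {"hand": 0, "z": 0.025},
    {"hand": 0, "z": 0.02},
    {"hand": 0, "z": 0.02},
    {"hand": 0, "z": 0.0},
    {"hand": 0, "z": 0.0}
  ]
}}

```text
schema error: expected keys hand, x, y, z, yaw
```

```bash
python3 go.py 504 119.3 6 3.065 7
```

```text
at [479.2 109.3 164.6] yaw 3.071
[{"x": -0.003, "y": 0.002, "z": 0.023, "yaw": 0.001}, {"x": -0.003, "y": 0.002, "z": 0.023, "yaw": 0.001}, {"x": -0.003, "y": 0.002, "z": 0.023, "yaw": 0.001}, {"x": -0.003, "y": 0.002, "z": 0.023, "yaw": 0.001}, {"x": -0.003, "y": 0.002, "z": 0.023, "yaw": 0.001}, {"x": -0.003, "y": 0.002, "z": 0.023, "yaw": 0.001}, {"x": -0.003, "y": 0.002, "z": 0.023, "yaw": 0.001}]
```

Call:
{"method": "arm_command", "body": {
  "targets": [
    {"hand": 0, "x": -0.008, "y": 0.003, "z": 0.03, "yaw": 0},
    {"hand": 0, "x": -0.008, "y": 0.003, "z": 0.03, "yaw": 0},
    {"hand": 0, "x": -0.008, "y": 0.003, "z": 0.03, "yaw": 0},
    {"hand": 0, "x": 0, "y": 0, "z": 0, "yaw": 0},
    {"hand": 0, "x": 0, "y": 0, "z": 0, "yaw": 0}
  ]
}}

```text
clock: 1.7
eef_pos: [500.2, 123.3, 75.9]
eef_rot: [-3.141, -0.001, 3.071]
wrist_force: [-0.1, 0.2, -0.1]
finger_gap: 47.2
finger_force: 0.0
```

```bash
python3 go.py 504 119.3 6 3.065 4; python3 -c "
from h import *
im,c=snap('wrist','w2')
g=cv2.cvtColor(im,cv2.COLOR_RGB2HSV)
cv2.imwrite('pics/w2v.png',cv2.convertScaleAbs(im[:,:,::-1],alpha=.9))"
```

```text
at [500.2 123.3  75.9] yaw 3.071
[{"x": -0.001, "y": -0.001, "z": 0.017, "yaw": 0.001}, {"x": -0.001, "y": -0.001, "z": 0.017, "yaw": 0.001}, {"x": -0.001, "y": -0.001, "z": 0.017, "yaw": 0.001}, {"x": -0.001, "y": -0.001, "z": 0.017, "yaw": 0.001}]
```

View pics/w2v.png

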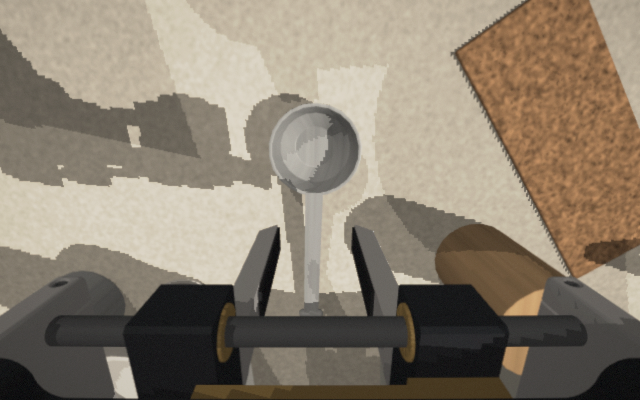

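The handle (col 313) runs between the fingers (mid about 316) and lines up with them. I'll descend and grip.

Call:
{"method": "arm_command", "body": {
  "targets": [
    {"hand": 0, "x": -0.001, "y": -0.001, "z": 0.02, "yaw": 0},
    {"hand": 0, "x": -0.001, "y": 0, "z": 0.02, "yaw": 0},
    {"hand": 0, "x": -0.001, "y": 0, "z": 0.02, "yaw": 0},
    {"hand": 0, "x": 0, "y": 0, "z": 0.009, "yaw": 0},
    {"hand": -1, "x": 0, "y": 0, "z": 0, "yaw": 0},
    {"hand": -1, "x": 0, "y": 0, "z": 0, "yaw": 0},
    {"hand": -1, "x": 0, "y": 0, "z": 0, "yaw": 0},
    {"hand": -1, "x": 0, "y": 0, "z": 0, "yaw": 0},
    {"hand": -1, "x": 0, "y": 0, "z": 0, "yaw": 0}
  ],
  "newtons": 25
}}

```text
clock: 2.65
eef_pos: [503.6, 122.1, 7.1]
eef_rot: [3.141, 0.001, 3.071]
wrist_force: [-0.6, -0.5, 4.1]
finger_gap: 13.3
finger_force: 25.0
```

```bash
python3 - <<'E'
from h import *
s=manip.read_state();print(s['eef_pos'],s['finger_gap'],s['finger_force'])
# re-measure mat from static w2 : cork mask corners
im,c=load('w2');o,_=load('top0')
for nm,cc,i in (('w2',c,im),('top0',load('top0')[1],o)):
    h=cv2.cvtColor(i,cv2.COLOR_BGR2HSV); m=cv2.inRange(h,(5,90,60),(20,255,255))
    n,l,st,ce=cv2.connectedComponentsWithStats(m)
    for k in range(1,n):
        if st[k,4]>1500: print(nm,st[k],ce[k].round(), np.round(plane(cc,[ce[k]],4),1))
print(plane(c,[(455,53),(570,277)],4).round(1),plane(c,[(315,149)],28).round(1))
E
python3 go.py 504 119 50 3.065 2
```

```text
[503.64822147 122.14513114   7.08447188] 13.265312817487823 24.9954691529274
w2 [  456     0   184   278 31739] [563. 125.] [[446.7 333.6   4. ]]
w2 [ 435  224  128   92 6987] [494. 269.] [[579.1 289.5   4. ]]
w2 [ 191  377  321   22 4931] [363. 390.] [[721.9 161.2   4. ]]
top0 [   0   62  113   92 9437] [ 55. 107.] [[876.7 672.2   4. ]]
top0 [ 326  105   55   71 2592] [351. 144.] [[760.  -97.3   4. ]]
top0 [ 511  145   92  121 8850] [556. 204.] [[ 596.6 -624.3    4. ]]
top0 [ 140  213   82  103 3712] [180. 266.] [[459.3 342.2   4. ]]
[[385.8 240.1   4. ]
 [593.5 365.    4. ]] [[449.1 126.9  28. ]]
at [503.6 122.1   7.1] yaw 3.071
[{"x": -0.0, "y": -0.002, "z": -0.021, "yaw": 0.003}, {"x": -0.0, "y": -0.002, "z": -0.021, "yaw": 0.003}]
```

Call:
{"method": "arm_command", "body": {
  "targets": [
    {"hand": -1, "x": 0, "y": 0, "z": -0.01, "yaw": 0},
    {"hand": -1, "x": 0, "y": 0, "z": -0.02, "yaw": 0},
    {"hand": -1, "x": 0, "y": 0, "z": -0.03, "yaw": 0},
    {"hand": -1, "x": 0, "y": 0, "z": -0.03, "yaw": 0},
    {"hand": -1, "x": 0, "y": 0, "z": -0.03, "yaw": 0},
    {"hand": -1, "x": 0, "y": 0, "z": -0.015, "yaw": 0},
    {"hand": -1, "x": 0, "y": 0, "z": 0, "yaw": 0}
  ]
}}

```text
clock: 3.35
eef_pos: [504.1, 122.2, 144.0]
eef_rot: [3.141, 0.004, 3.071]
wrist_force: [0.1, -0.2, -2.4]
finger_gap: 13.6
finger_force: 25.0
```

```bash
python3 go.py 443 330 140 3.682 10; python3 -c "
from h import *
im,c=snap('scene','s3'); cv2.imwrite('pics/s3v.png',cv2.resize(im[60:260,230:480,::-1],None,fx=2.5,fy=2.5))"
```

```text
at [504.1 122.2 144. ] yaw 3.071
[{"x": 0.008, "y": 0.02, "z": 0.0, "yaw": -0.061}, {"x": 0.006, "y": 0.021, "z": 0.0, "yaw": -0.061}, {"x": 0.005, "y": 0.021, "z": 0.0, "yaw": -0.061}, {"x": 0.004, "y": 0.021, "z": 0.0, "yaw": -0.061}, {"x": 0.002, "y": 0.022, "z": 0.0, "yaw": -0.061}, {"x": 0.001, "y": 0.022, "z": 0.0, "yaw": -0.061}, {"x": -0.0, "y": 0.022, "z": 0.0, "yaw": -0.061}, {"x": -0.002, "y": 0.022, "z": 0.0, "yaw": -0.061}, {"x": -0.003, "y": 0.021, "z": 0.0, "yaw": -0.061}, {"x": -0.004, "y": 0.021, "z": 0.0, "yaw": -0.061}]
```

View pics/s3v.png

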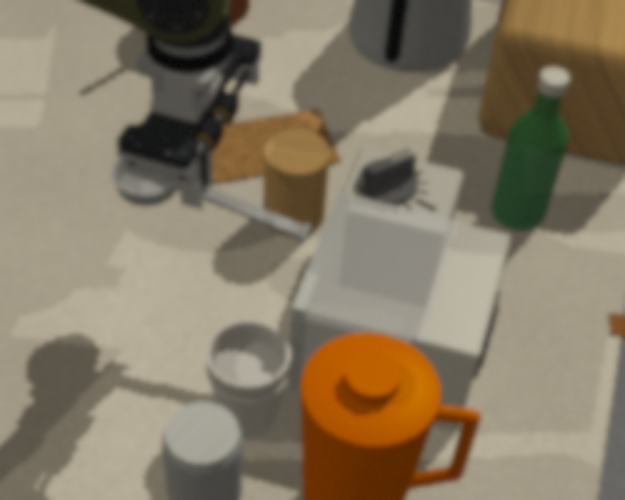

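The ladle hangs in the gripper (bowl (145,180), tip (305,230)) without drooping.

Call:
{"method": "arm_command", "body": {
  "targets": [
    {"hand": -1, "x": 0.008, "y": 0.02, "z": 0.0, "yaw": -0.061},
    {"hand": -1, "x": 0.006, "y": 0.021, "z": 0.0, "yaw": -0.061},
    {"hand": -1, "x": 0.005, "y": 0.021, "z": 0.0, "yaw": -0.061},
    {"hand": -1, "x": 0.004, "y": 0.021, "z": 0.0, "yaw": -0.061},
    {"hand": -1, "x": 0.002, "y": 0.022, "z": 0.0, "yaw": -0.061},
    {"hand": -1, "x": 0.001, "y": 0.022, "z": 0.0, "yaw": -0.061},
    {"hand": -1, "x": 0, "y": 0.022, "z": 0.0, "yaw": -0.061},
    {"hand": -1, "x": -0.002, "y": 0.022, "z": 0.0, "yaw": -0.061},
    {"hand": -1, "x": -0.003, "y": 0.021, "z": 0.0, "yaw": -0.061},
    {"hand": -1, "x": -0.004, "y": 0.021, "z": 0.0, "yaw": -0.061}
  ]
}}

```text
clock: 4.4
eef_pos: [441.8, 331.0, 139.9]
eef_rot: [-3.141, -0.002, -2.6]
wrist_force: [1.0, -0.0, -1.4]
finger_gap: 13.5
finger_force: 25.0
```

Call:
{"method": "arm_command", "body": {
  "targets": [
    {"hand": -1, "x": 0, "y": 0, "z": 0.03, "yaw": 0},
    {"hand": -1, "x": 0, "y": 0, "z": 0.03, "yaw": 0},
    {"hand": -1, "x": 0, "y": 0, "z": 0.03, "yaw": 0},
    {"hand": -1, "x": 0, "y": 0, "z": 0, "yaw": 0},
    {"hand": -1, "x": 0, "y": 0, "z": 0, "yaw": 0}
  ]
}}

```text
clock: 4.9
eef_pos: [442.4, 330.3, 51.3]
eef_rot: [-3.142, -0.002, -2.602]
wrist_force: [-0.4, -0.3, -0.9]
finger_gap: 13.4
finger_force: 25.0
```

```bash
python3 go.py 443 330 12 3.682 3
```

```text
at [442.4 330.3  51.3] yaw -2.602
[{"x": -0.0, "y": -0.0, "z": 0.013, "yaw": -0.0}, {"x": -0.0, "y": -0.0, "z": 0.013, "yaw": -0.0}, {"x": -0.0, "y": -0.0, "z": 0.013, "yaw": -0.0}]
```

Next I lower it onto the mat, release and rise.

Call:
{"method": "arm_command", "body": {
  "targets": [
    {"hand": -1, "x": 0, "y": 0, "z": 0.015, "yaw": 0},
    {"hand": -1, "x": 0, "y": 0, "z": 0.015, "yaw": 0},
    {"hand": -1, "x": 0, "y": 0, "z": 0.009, "yaw": 0},
    {"hand": -1, "x": 0, "y": 0, "z": 0, "yaw": 0},
    {"hand": -0.4, "x": 0, "y": 0, "z": 0, "yaw": 0},
    {"hand": 0, "x": 0, "y": 0, "z": 0, "yaw": 0},
    {"hand": 0, "x": 0, "y": 0, "z": 0, "yaw": 0},
    {"hand": 0, "x": 0, "y": 0, "z": -0.02, "yaw": 0},
    {"hand": 0, "x": 0, "y": 0, "z": -0.03, "yaw": 0},
    {"hand": 0, "x": 0, "y": 0, "z": -0.04, "yaw": 0}
  ]
}}

```text
clock: 5.9
eef_pos: [442.0, 330.1, 102.6]
eef_rot: [-3.142, -0.002, -2.602]
wrist_force: [0.3, 0.1, -0.2]
finger_gap: 46.9
finger_force: 0.0
```

Call:
{"method": "arm_command", "body": {
  "targets": [
    {"hand": 0, "x": 0, "y": 0, "z": -0.04, "yaw": 0},
    {"hand": 0, "x": 0, "y": 0, "z": -0.04, "yaw": 0},
    {"hand": 0, "x": 0, "y": 0, "z": -0.04, "yaw": 0},
    {"hand": 0, "x": 0, "y": 0, "z": 0, "yaw": 0},
    {"hand": 0, "x": 0, "y": 0, "z": 0, "yaw": 0}
  ]
}}

```text
clock: 6.4
eef_pos: [442.7, 330.6, 222.9]
eef_rot: [3.142, 0.001, -2.602]
wrist_force: [-0.1, 0.7, -0.9]
finger_gap: 47.0
finger_force: 0.0
```

```bash
python3 - <<'E'
from h import *
im,c=snap('top','t4'); s=manip.read_state(); print(s['eef_pos'],s['clock'])
w,cw=snap('wrist','w4')
g=np.vstack([cv2.resize(w[:,:,::-1],(480,300)),cv2.resize(im[140:320,130:280,::-1],None,fx=1.65,fy=1.65,interpolation=cv2.INTER_CUBIC)[:, :480] if 0 else np.zeros((1,480,3),np.uint8)])
t=cv2.resize(im[140:320,130:280,::-1],(250,300),interpolation=cv2.INTER_CUBIC)
cv2.imwrite('pics/v4.png',np.hstack([g[:300],t]))
E
python3 go.py 667 236 230 3.14 10
```

```text
[442.35075818 330.31707721 221.67911834] 6.45
at [442.2 330.2 221.1] yaw -2.602
[{"x": -0.014, "y": -0.02, "z": -0.001, "yaw": 0.054}, {"x": -0.015, "y": -0.019, "z": -0.001, "yaw": 0.054}, {"x": -0.016, "y": -0.018, "z": -0.001, "yaw": 0.054}, {"x": -0.017, "y": -0.017, "z": -0.001, "yaw": 0.054}, {"x": -0.018, "y": -0.016, "z": -0.001, "yaw": 0.054}, {"x": -0.019, "y": -0.015, "z": -0.001, "yaw": 0.054}, {"x": -0.02, "y": -0.014, "z": -0.001, "yaw": 0.054}, {"x": -0.021, "y": -0.013, "z": -0.001, "yaw": 0.054}, {"x": -0.021, "y": -0.012, "z": -0.001, "yaw": 0.054}, {"x": -0.022, "y": -0.011, "z": -0.001, "yaw": 0.054}]
```

View pics/v4.png

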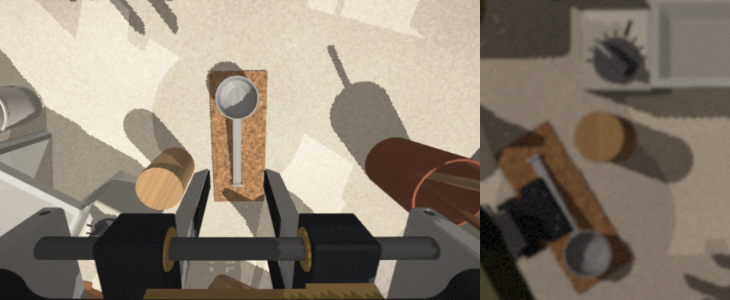

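The ladle lies fully on the mat: bowl (237,98) and tip (237,185) are both inside it in the wrist view. Now the dial.

```bash
python3 go.py 645 215 200 3.95 8
```

```text
at [442.2 330.2 221.1] yaw -2.602
[{"x": -0.014, "y": -0.025, "z": 0.003, "yaw": -0.034}, {"x": -0.013, "y": -0.026, "z": 0.003, "yaw": -0.034}, {"x": -0.013, "y": -0.026, "z": 0.003, "yaw": -0.034}, {"x": -0.012, "y": -0.027, "z": 0.003, "yaw": -0.034}, {"x": -0.011, "y": -0.027, "z": 0.003, "yaw": -0.034}, {"x": -0.01, "y": -0.027, "z": 0.003, "yaw": -0.034}, {"x": -0.009, "y": -0.028, "z": 0.003, "yaw": -0.034}, {"x": -0.008, "y": -0.028, "z": 0.003, "yaw": -0.034}]
```

Call:
{"method": "arm_command", "body": {
  "targets": [
    {"hand": 0, "x": -0.014, "y": -0.025, "z": 0.003, "yaw": -0.034},
    {"hand": 0, "x": -0.013, "y": -0.026, "z": 0.003, "yaw": -0.034},
    {"hand": 0, "x": -0.013, "y": -0.026, "z": 0.003, "yaw": -0.034},
    {"hand": 0, "x": -0.012, "y": -0.027, "z": 0.003, "yaw": -0.034},
    {"hand": 0, "x": -0.011, "y": -0.027, "z": 0.003, "yaw": -0.034},
    {"hand": 0, "x": -0.01, "y": -0.027, "z": 0.003, "yaw": -0.034},
    {"hand": 0, "x": -0.009, "y": -0.028, "z": 0.003, "yaw": -0.034},
    {"hand": 0, "x": -0.008, "y": -0.028, "z": 0.003, "yaw": -0.034},
    {"hand": 0, "x": 0, "y": 0, "z": 0, "yaw": 0},
    {"hand": 0, "x": 0, "y": 0, "z": 0, "yaw": 0}
  ]
}}

```text
clock: 7.5
eef_pos: [644.9, 215.7, 196.5]
eef_rot: [3.14, -0.002, -2.332]
wrist_force: [-0.1, 0.2, 0.4]
finger_gap: 47.0
finger_force: 0.0
```

```bash
python3 - <<'E'
from h import *
w,c=snap('wrist','w5'); s=manip.read_state(); print(s['eef_pos'],s['eef_rot'])
u=proj(c,[[667,236,129]])[0]; print(u)
x,y=u.astype(int); x0,y0=max(x-130,0),max(y-100,0); print(x0,y0)
g=cv2.resize(w[y0:y0+200,x0:x0+260,::-1],None,fx=3,fy=3,interpolation=cv2.INTER_CUBIC); cv2.imwrite('pics/w5v.png',g)
E
```

```text
[644.66607291 216.24341111 197.2285551 ] [ 3.14042234e+00 -1.63583190e-03 -2.33073938e+00]
[313.24438563 235.55345497]
183 135
```

View pics/w5v.png

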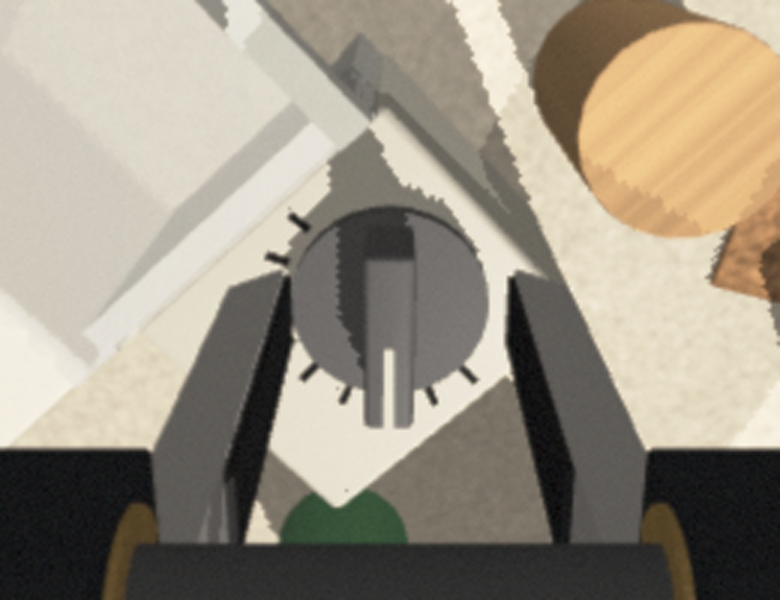

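The dial is right between the fingers. The bar's top runs from (390,262) to (388,428), with the white pointer at the far end.

```bash
python3 - <<'E'
from h import *
_,c=load('w5'); q=[(183+a/3,135+b/3) for a,b in [(390,261),(388,428),(389,250+48)]]
p=plane(c,q[:2],141); d=p[1]-p[0]; a=np.arctan2(d[1],d[0])
print(p.round(1),np.linalg.norm(d),'center',p.mean(0).round(1),'ang',a,'q',np.pi/2-a)
E
python3 go.py 667 236 117 -2.33 4
```

```text
[[654.6 222.8 141. ]
 [692.3 261.4 141. ]] 53.91189966274227 center [673.5 242.1 141. ] ang 0.7966803711300041 q 0.7741159556648924
at [644.7 216.2 197.2] yaw -2.331
[{"x": -0.007, "y": -0.001, "z": 0.02, "yaw": -0.0}, {"x": -0.007, "y": -0.001, "z": 0.02, "yaw": -0.0}, {"x": -0.007, "y": -0.001, "z": 0.02, "yaw": -0.0}, {"x": -0.007, "y": -0.001, "z": 0.02, "yaw": -0.0}]
```

Call:
{"method": "arm_command", "body": {
  "targets": [
    {"hand": 0, "x": -0.012, "y": -0.001, "z": 0.01, "yaw": -0.012},
    {"hand": 0, "x": -0.012, "y": -0.001, "z": 0.02, "yaw": 0},
    {"hand": 0, "x": -0.012, "y": -0.001, "z": 0.02, "yaw": 0},
    {"hand": 0, "x": 0, "y": 0, "z": 0.02, "yaw": 0},
    {"hand": 0, "x": 0, "y": 0, "z": 0.01, "yaw": 0},
    {"hand": -0.6, "x": 0, "y": 0, "z": 0, "yaw": 0},
    {"hand": -1, "x": 0, "y": 0, "z": 0, "yaw": 0},
    {"hand": -1, "x": 0, "y": 0, "z": 0, "yaw": 0},
    {"hand": -1, "x": 0, "y": 0, "z": 0, "yaw": 0},
    {"hand": -1, "x": 0, "y": 0, "z": 0, "yaw": 0}
  ],
  "newtons": 15
}}

```text
clock: 8.55
eef_pos: [672.3, 240.3, 119.4]
eef_rot: [-3.141, 0.001, -2.318]
wrist_force: [-0.7, -1.0, 3.2]
finger_gap: 14.7
finger_force: 15.0
```

```bash
python3 - <<'E'
from h import *
_,c=load('w5'); q=[(183+a/3,135+b/3) for a,b in [(391,207),(391,392),(292,298),(490,298)]]
print(plane(c,q,112).round(1), plane(c,q[:2],112).mean(0))
E
```

```text
[[650.2 218.4 112. ]
 [695.1 265.4 112. ]
 [694.6 218.8 112. ]
 [648.5 262.7 112. ]] [672.61185257 241.88115665 112.        ]
```

Call:
{"method": "arm_command", "body": {
  "targets": [
    {"hand": -1, "x": 0, "y": 0, "z": 0, "yaw": 0.1},
    {"hand": -1, "x": 0, "y": 0, "z": 0, "yaw": 0.1},
    {"hand": -1, "x": 0, "y": 0, "z": 0, "yaw": 0.1},
    {"hand": -1, "x": 0, "y": 0, "z": 0, "yaw": 0}
  ]
}}

```text
clock: 8.95
eef_pos: [672.2, 240.5, 119.4]
eef_rot: [3.141, 0.001, -2.62]
wrist_force: [-3.6, 1.4, 6.0]
finger_gap: 15.2
finger_force: 15.0
```

Call:
{"method": "arm_command", "body": {
  "targets": [
    {"hand": -1, "x": 0, "y": 0, "z": 0, "yaw": 0.1},
    {"hand": -1, "x": 0, "y": 0, "z": 0, "yaw": 0.1},
    {"hand": -1, "x": 0, "y": 0, "z": 0, "yaw": 0.1},
    {"hand": -1, "x": 0, "y": 0, "z": 0, "yaw": 0.1},
    {"hand": -1, "x": 0, "y": 0, "z": 0, "yaw": 0.1},
    {"hand": -1, "x": 0, "y": 0, "z": 0, "yaw": 0.1},
    {"hand": -1, "x": 0, "y": 0, "z": 0, "yaw": 0.1},
    {"hand": -1, "x": 0, "y": 0, "z": 0, "yaw": 0.1},
    {"hand": -1, "x": 0, "y": 0, "z": 0, "yaw": 0.05},
    {"hand": -1, "x": 0, "y": 0, "z": 0, "yaw": 0}
  ]
}}

```text
clock: 9.95
eef_pos: [672.1, 241.2, 119.4]
eef_rot: [3.14, 0.0, 2.816]
wrist_force: [-2.2, 3.9, 5.1]
finger_gap: 14.9
finger_force: 14.9
```

Call:
{"method": "arm_command", "body": {
  "targets": [
    {"hand": -0.4, "x": 0, "y": 0, "z": 0, "yaw": 0},
    {"hand": 0, "x": 0, "y": 0, "z": 0, "yaw": 0},
    {"hand": 0, "x": 0, "y": 0, "z": 0, "yaw": 0},
    {"hand": 0, "x": 0, "y": 0, "z": -0.02, "yaw": 0},
    {"hand": 0, "x": 0, "y": 0, "z": -0.03, "yaw": 0},
    {"hand": 0, "x": 0.01, "y": 0, "z": -0.03, "yaw": 0},
    {"hand": 0, "x": 0.02, "y": 0, "z": -0.01, "yaw": 0},
    {"hand": 0, "x": 0, "y": 0, "z": 0, "yaw": 0},
    {"hand": 0, "x": 0, "y": 0, "z": 0, "yaw": 0}
  ]
}}

```text
clock: 10.85
eef_pos: [643.8, 249.7, 208.0]
eef_rot: [-3.141, -0.0, 2.815]
wrist_force: [-0.4, 0.6, 0.3]
finger_gap: 46.6
finger_force: 0.0
```

```bash
python3 - <<'E'
from h import *
w,c=snap('wrist','w6'); s=manip.read_state(); print(s['eef_pos'],s['eef_rot'])
u=proj(c,[[672,241,141]])[0]; print(u)
g=cv2.cvtColor(w,cv2.COLOR_RGB2GRAY)
x,y=u.astype(int); R=g[y-35:y+50,x-40:x+40]
# bright line components inside dial
P=np.array([[672+28*np.cos(t),241+28*np.sin(t),141] for t in np.linspace(0,2*np.pi,40)])
m=np.zeros_like(g); cv2.fillPoly(m,[proj(c,P).astype(int)],255)
b=((g>170)&(m>0)).astype(np.uint8)
n,l,st,ce=cv2.connectedComponentsWithStats(b)
for k in range(1,n):
    if st[k,4]>8:
        yx=np.argwhere(l==k)[:,::-1].astype(np.float32); r=cv2.minAreaRect(yx); print(st[k],r)
        L=plane(c,yx,141)[:,:2]; cc=L.mean(0); e,v=np.linalg.eigh(np.cov((L-cc).T)); d=v[:,1]; a=np.arctan2(d[1],d[0]); print(cc.round(1),'q',(np.pi/2-a)%np.pi)
print(R[::4,::4])
E
python3 go.py 447 -322 230 0.19 25 | head -1
```

```text
[643.87570031 249.48316127 207.31075931] [-3.14056950e+00 -1.02196920e-03  2.81491615e+00]
[315.85584109 235.6625826 ]
[341 237   6  10  25] ((344.5000305175781, 241.49996948242188), (3.0508511066436768, 9.15255355834961), 33.6900634765625)
[686.1 263.2] q 2.277804815865249
[316 238   3  26  77] ((317.0, 250.5), (25.0, 2.0), 90.0)
[686.3 237.3] q 1.898126266299201
[289 246  20  16 149] ((299.4311828613281, 253.77064514160156), (21.944049835205078, 9.481996536254883), 28.300756454467773)
[684.6 220.8] q 0.9655792027936752
[325 247  17  15 110] ((332.4000244140625, 253.80001831054688), (8.049844741821289, 19.677398681640625), 63.43495178222656)
[694.3 249.6] q 2.800153704469507
[[219 138 123 120 120  91  55  56  57  48  48  52  57 105 104  99 209 223
  222 222]
 [219 121 120 121 102  58  58  58  57  52  49  48  50 102 105 105 103 210
  222 222]
 [218 125 120 120  55  59  56  56  58  81  87  88  87 105 104 103 106 103
  222 222]
 [219 124 119  86  57  57  55  54  56 100 101 103 106 104 106 104 103 104
  207  59]
 [219 120 117  58  57  58  58  57  58 100 100 103 107 107 104 106 103 105
 
[... 788 characters left out ...]
 220 220 218 214 201 219 100 162 128 109 221  58 221 220 221
  220 220]
 [ 12 157 167 218 218 219 219 221 218  99 160 128 110 220 219 220 220 221
  221 220]
 [ 17 158 138 219 219 220 219 219 220 211 131 212 214 220 220 220 220 220
  221 220]
 [ 58 169 160 196 219 219 219 219 220 215  33 210 220 219 220 220 220 219
  219 219]
 [167 195 160 141 218 218 219 220 219 215  27 211 219 221 219 218 219 220
  220 219]
 [217 193 161 153 215 219 219 219 219 220 219 219 221 220 219 220 219 217
  212 213]
 [222 217 184 157 174 218 220 219 219 218 219 219 219 218 215 212 210 219
  214 216]
 [216 223 192 155 138 218 219 218 219 219 217 213 216 218 218 220 213 219
  219 214]]
at [643.9 249.5 207.3] yaw 2.815
```

The dial reads 1.898, good. Next is the tray.

```bash
python3 go.py 440 -320 180 0.19 20
```

```text
at [643.9 249.5 207.3] yaw 2.815
[{"x": 0.001, "y": -0.03, "z": 0.001, "yaw": 0.131}, {"x": -0.003, "y": -0.03, "z": 0.001, "yaw": 0.131}, {"x": -0.007, "y": -0.029, "z": 0.001, "yaw": 0.131}, {"x": -0.011, "y": -0.028, "z": 0.001, "yaw": 0.131}, {"x": -0.015, "y": -0.026, "z": 0.001, "yaw": 0.131}, {"x": -0.018, "y": -0.024, "z": 0.001, "yaw": 0.131}, {"x": -0.021, "y": -0.022, "z": 0.001, "yaw": 0.131}, {"x": -0.024, "y": -0.019, "z": 0.001, "yaw": 0.131}, {"x": -0.026, "y": -0.015, "z": 0.001, "yaw": 0.131}, {"x": -0.028, "y": -0.012, "z": 0.001, "yaw": 0.131}, {"x": -0.029, "y": -0.008, "z": 0.001, "yaw": 0.131}, {"x": -0.03, "y": -0.004, "z": 0.001, "yaw": 0.131}, {"x": -0.03, "y": -0.0, "z": 0.001, "yaw": 0.131}, {"x": -0.03, "y": 0.004, "z": 0.001, "yaw": 0.131}, {"x": -0.029, "y": 0.007, "z": 0.001, "yaw": 0.131}, {"x": -0.028, "y": 0.011, "z": 0.001, "yaw": 0.131}, {"x": -0.026, "y": 0.015, "z": 0.001, "yaw": 0.131}, {"x": -0.024, "y": 0.018, "z": 0.001, "yaw": 0.131}, {"x": -0.022, "y": 0.021, "z": 0.001, "yaw": 0.131}, {"x": -0.019, "y": 0.024, "z": 0.001, "yaw": 0.131}]
```

Call:
{"method": "arm_command", "body": {
  "targets": [
    {"hand": 0.2, "x": 0.001, "y": -0.03, "z": 0.001, "yaw": 0.131},
    {"hand": 0.2, "x": -0.003, "y": -0.03, "z": 0.001, "yaw": 0.131},
    {"hand": 0.2, "x": -0.007, "y": -0.029, "z": 0.001, "yaw": 0.131},
    {"hand": 0.2, "x": -0.011, "y": -0.028, "z": 0.001, "yaw": 0.131},
    {"hand": 0.2, "x": -0.015, "y": -0.026, "z": 0.001, "yaw": 0.131},
    {"hand": 0.2, "x": -0.018, "y": -0.024, "z": 0.001, "yaw": 0.131},
    {"hand": 0.2, "x": -0.021, "y": -0.022, "z": 0.001, "yaw": 0.131},
    {"hand": 0.2, "x": -0.024, "y": -0.019, "z": 0.001, "yaw": 0.131},
    {"hand": 0.2, "x": -0.026, "y": -0.015, "z": 0.001, "yaw": 0.131},
    {"hand": 0.2, "x": -0.028, "y": -0.012, "z": 0.001, "yaw": 0.131}
  ]
}}

```text
clock: 11.9
eef_pos: [541.5, -35.7, 197.3]
eef_rot: [-3.14, 0.0, 1.499]
wrist_force: [0.7, -0.7, 0.2]
finger_gap: 56.7
finger_force: 0.0
```

Call:
{"method": "arm_command", "body": {
  "targets": [
    {"hand": 0.2, "x": -0.029, "y": -0.008, "z": 0.001, "yaw": 0.131},
    {"hand": 0.2, "x": -0.03, "y": -0.004, "z": 0.001, "yaw": 0.131},
    {"hand": 0.2, "x": -0.03, "y": 0, "z": 0.001, "yaw": 0.131},
    {"hand": 0.2, "x": -0.03, "y": 0.004, "z": 0.001, "yaw": 0.131},
    {"hand": 0.2, "x": -0.029, "y": 0.007, "z": 0.001, "yaw": 0.131},
    {"hand": 0.2, "x": -0.028, "y": 0.011, "z": 0.001, "yaw": 0.131},
    {"hand": 0.2, "x": -0.026, "y": 0.015, "z": 0.001, "yaw": 0.131},
    {"hand": 0.2, "x": -0.024, "y": 0.018, "z": 0.001, "yaw": 0.131},
    {"hand": 0.2, "x": -0.022, "y": 0.021, "z": 0.001, "yaw": 0.131},
    {"hand": 0.2, "x": -0.019, "y": 0.024, "z": 0.001, "yaw": 0.131}
  ]
}}

```text
clock: 12.9
eef_pos: [441.1, -320.1, 187.3]
eef_rot: [-3.14, 0.001, 0.189]
wrist_force: [0.6, -0.0, -0.8]
finger_gap: 56.3
finger_force: 0.0
```

Call:
{"method": "arm_command", "body": {
  "targets": [
    {"hand": 0.2, "x": 0, "y": 0, "z": 0, "yaw": 0},
    {"hand": 0.2, "x": 0, "y": 0, "z": 0, "yaw": 0}
  ]
}}

```text
clock: 13.1
eef_pos: [441.5, -318.9, 187.5]
eef_rot: [-3.14, 0.001, 0.195]
wrist_force: [0.5, 0.9, 0.8]
finger_gap: 56.3
finger_force: 0.0
```

```bash
python3 - <<'E'
from h import *
w,c=snap('wrist','w7'); s=manip.read_state(); print(s['eef_pos'],s['eef_rot'])
print(proj(c,[[447,-322,76]]))
cv2.imwrite('pics/w7v.png',w[:,:,::-1])
E
```

```text
[ 441.83976112 -318.28401915  187.69861295] [-3.14044680e+00  7.87430184e-04  1.96368336e-01]
[[320.18577483 186.45827938]]
```

View pics/w7v.png

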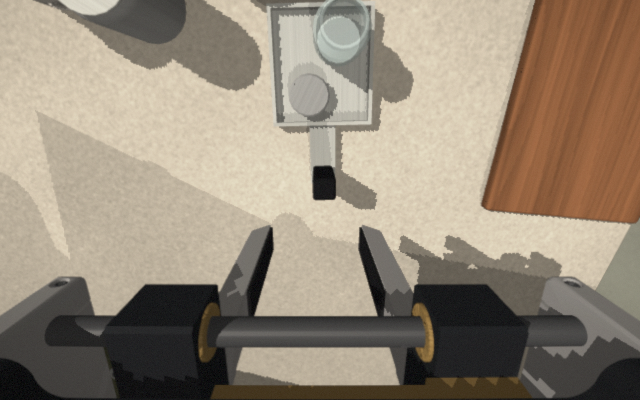

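The tray is ahead of the gripper: post top face about (324,191), rim's near edge (278,126)-(372,124), far edge (270,8)-(372,6), with cap and jar upright on the pan.

```bash
python3 - <<'E'
from h import *
w,c=load('w7'); _,ct=load('top0')
p=plane(c,[(324,191)],76)[0]; r=plane(c,[(278,126),(372,124),(372,6),(270,8)],18); print(p.round(1)); print(r.round(1))
print('neck',plane(c,[(323,150)],12).round(1))
cen=r.mean(0); print('centre',cen.round(1),'ang',[round(float(np.arctan2(*(b-a)[1::-1])),3) for a,b in((r[0],r[3]),(r[1],r[2]),(p,cen))],np.arctan2(*(r[1]-r[0])[1::-1])+np.pi/2)
print(tri([c,ct],[(324,191),(451,266.5)]))
g=cv2.cvtColor(w,cv2.COLOR_BGR2GRAY)
m=(g[130:220,290:350]<45).astype(np.uint8); n,l,st,ce=cv2.connectedComponentsWithStats(m); print(st,ce+[290,130])
E
python3 go.py 448 -320 70 0.19 5
```

```text
[ 443.1 -326.8   76. ]
[[ 492.4 -264.2   18. ]
 [ 515.5 -369.3   18. ]
 [ 630.9 -340.    18. ]
 [ 608.7 -237.1   18. ]]
neck [[ 474.6 -320.6   12. ]]
centre [ 561.9 -302.6   18. ] ang [0.229, 0.249, 0.2] 0.21656446561630371
(array([ 445.22639766, -324.28326512,   73.62581149]), [np.float64(3.775694287547514), np.float64(3.775694287547349)])
[[   0    0   60   90 4732]
 [  23   36   23   33  668]] [[318.87573964 173.32861369]
 [323.92215569 182.79790419]]
at [ 441.8 -318.3  187.7] yaw 0.196
[{"x": 0.001, "y": 0.001, "z": 0.024, "yaw": 0.001}, {"x": 0.001, "y": 0.001, "z": 0.024, "yaw": 0.001}, {"x": 0.001, "y": 0.001, "z": 0.024, "yaw": 0.001}, {"x": 0.001, "y": 0.001, "z": 0.024, "yaw": 0.001}, {"x": 0.001, "y": 0.001, "z": 0.024, "yaw": 0.001}]
```

Call:
{"method": "arm_command", "body": {
  "targets": [
    {"hand": 0.2, "x": 0.001, "y": 0.007, "z": 0.02, "yaw": -0.025},
    {"hand": 0.2, "x": 0, "y": 0, "z": 0.03, "yaw": 0},
    {"hand": 0.2, "x": 0, "y": 0, "z": 0.03, "yaw": 0},
    {"hand": 0.2, "x": 0, "y": 0, "z": 0.025, "yaw": 0},
    {"hand": 0.2, "x": 0, "y": 0, "z": 0.025, "yaw": 0},
    {"hand": 0.2, "x": 0, "y": 0, "z": 0.02, "yaw": 0},
    {"hand": 0.2, "x": 0, "y": 0, "z": 0, "yaw": 0}
  ]
}}

```text
clock: 13.85
eef_pos: [443.5, -323.3, 35.9]
eef_rot: [-3.138, 0.003, 0.222]
wrist_force: [0.3, 0.2, -0.3]
finger_gap: 56.5
finger_force: 0.0
```

Call:
{"method": "arm_command", "body": {
  "targets": [
    {"hand": -0.2, "x": 0, "y": 0, "z": 0, "yaw": 0},
    {"hand": -0.4, "x": 0, "y": 0, "z": 0, "yaw": 0},
    {"hand": -0.45, "x": 0, "y": 0, "z": 0, "yaw": 0},
    {"hand": -0.5, "x": 0, "y": 0, "z": 0, "yaw": 0},
    {"hand": -0.6, "x": 0, "y": 0, "z": 0, "yaw": 0},
    {"hand": -0.8, "x": 0, "y": 0, "z": 0, "yaw": 0},
    {"hand": -1, "x": 0, "y": 0, "z": 0, "yaw": 0},
    {"hand": -1, "x": 0, "y": 0, "z": 0, "yaw": 0}
  ],
  "newtons": 15
}}

```text
clock: 14.65
eef_pos: [444.4, -325.4, 39.1]
eef_rot: [3.141, -0.001, 0.22]
wrist_force: [-1.1, 0.5, 6.1]
finger_gap: 24.1
finger_force: 15.0
```

```bash
python3 go.py 344 -323 39 0.0 10
```

```text
at [ 444.4 -325.4   39.1] yaw 0.22
[{"x": -0.01, "y": -0.002, "z": 0.0, "yaw": 0.022}, {"x": -0.01, "y": -0.002, "z": 0.0, "yaw": 0.022}, {"x": -0.01, "y": -0.002, "z": 0.0, "yaw": 0.022}, {"x": -0.01, "y": -0.002, "z": 0.0, "yaw": 0.022}, {"x": -0.01, "y": -0.002, "z": 0.0, "yaw": 0.022}, {"x": -0.01, "y": -0.001, "z": 0.0, "yaw": 0.022}, {"x": -0.01, "y": -0.001, "z": 0.0, "yaw": 0.022}, {"x": -0.01, "y": -0.001, "z": 0.0, "yaw": 0.022}, {"x": -0.01, "y": -0.001, "z": 0.0, "yaw": 0.022}, {"x": -0.01, "y": -0.0, "z": 0.0, "yaw": 0.022}]
```

Call:
{"method": "arm_command", "body": {
  "targets": [
    {"hand": -1, "x": -0.004, "y": -0.001, "z": 0, "yaw": 0.01},
    {"hand": -1, "x": -0.008, "y": -0.002, "z": 0, "yaw": 0.022},
    {"hand": -1, "x": -0.012, "y": -0.002, "z": 0, "yaw": 0.03},
    {"hand": -1, "x": -0.012, "y": -0.002, "z": 0, "yaw": 0.03},
    {"hand": -1, "x": -0.012, "y": -0.001, "z": 0, "yaw": 0.03},
    {"hand": -1, "x": -0.012, "y": -0.001, "z": 0, "yaw": 0.03},
    {"hand": -1, "x": -0.012, "y": -0.001, "z": 0, "yaw": 0.03},
    {"hand": -1, "x": -0.012, "y": -0.001, "z": 0, "yaw": 0.02},
    {"hand": -1, "x": -0.01, "y": 0, "z": 0, "yaw": 0.018},
    {"hand": -1, "x": -0.006, "y": 0, "z": 0, "yaw": 0}
  ],
  "newtons": 30
}}

```text
clock: 15.65
eef_pos: [343.1, -325.4, 39.1]
eef_rot: [3.14, -0.001, -0.002]
wrist_force: [3.2, 0.1, 4.9]
finger_gap: 23.9
finger_force: 30.0
```

```bash
python3 - <<'E'
from h import *
w,c=snap('wrist','w8'); s=manip.read_state(); print(s['eef_pos'],s['eef_rot'],s['wrist_force'])
t,ct=snap('top','t8')
E
python3 go.py 344 107 39 0.0 30|tail -1|cut -c1-200
```

```text
[ 342.54725453 -325.40220352   39.04242275] [ 3.14063004e+00 -9.40511254e-04 -1.37925519e-03] [-4.04799977  0.208734    9.62852969]
[{"x": 0.0, "y": -0.014, "z": 0.0, "yaw": -0.0}, {"x": 0.0, "y": -0.014, "z": 0.0, "yaw": -0.0}, {"x": 0.0, "y": -0.014, "z": 0.0, "yaw": -0.0}, {"x": 0.0, "y": -0.014, "z": 0.0, "yaw": -0.0}, {"x": 0
```

Call:
{"method": "arm_command", "body": {
  "targets": [
    {"hand": -1, "x": 0, "y": -0.004, "z": 0, "yaw": 0},
    {"hand": -1, "x": 0, "y": -0.008, "z": 0, "yaw": 0},
    {"hand": -1, "x": 0, "y": -0.012, "z": 0, "yaw": 0},
    {"hand": -1, "x": 0, "y": -0.014, "z": 0, "yaw": 0},
    {"hand": -1, "x": 0, "y": -0.014, "z": 0, "yaw": 0},
    {"hand": -1, "x": 0, "y": -0.014, "z": 0, "yaw": 0},
    {"hand": -1, "x": 0, "y": -0.014, "z": 0, "yaw": 0},
    {"hand": -1, "x": 0, "y": -0.014, "z": 0, "yaw": 0},
    {"hand": -1, "x": 0, "y": -0.014, "z": 0, "yaw": 0},
    {"hand": -1, "x": 0, "y": -0.012, "z": 0, "yaw": 0}
  ]
}}

```text
clock: 16.75
eef_pos: [343.6, -205.1, 39.0]
eef_rot: [3.14, -0.001, -0.001]
wrist_force: [0.4, -4.1, 7.3]
finger_gap: 24.0
finger_force: 30.0
```

```bash
python3 - <<'E'
from h import *
s=manip.read_state(); print(s['eef_pos'],s['eef_rot'],s['wrist_force'],s['moment'])
w,c=snap('wrist','w9'); c7=load('w7')[1]
# predicted rim corners from TCP pose vs edges: print gray profile across the tray at z=18 line
p=s['eef_pos'];a=s['eef_rot'][2]
g=cv2.cvtColor(w,cv2.COLOR_RGB2GRAY)
for xo in (80,150):
    L=np.array([[p[0]+xo,p[1]+t,18] for t in range(-80,81,4)]);u=proj(c,L).round().astype(int); print(xo,[int(g[v,k]) if 0<=v<400 and 0<=k<640 else -1 for k,v in u])
E
```

```text
[ 343.58985937 -205.12841274   39.02808549] [ 3.14010667e+00 -1.44600695e-03 -9.69510690e-04] [ 0.40013005 -4.14574502  7.31305048] [-0.67445949  0.15314682 -0.25548956]
80 [224, 222, 224, 235, 134, 134, 214, 163, 183, 218, 205, 217, 220, 217, 217, 218, 144, 132, 134, 118, 181, 155, 157, 157, 156, 179, 179, 178, 179, 194, 117, 103, 104, 196, 186, 222, 222, 221, 220, 217, 221]
150 [-1, -1, -1, -1, -1, -1, -1, -1, -1, -1, -1, -1, -1, -1, -1, -1, -1, -1, -1, -1, -1, -1, -1, -1, -1, -1, -1, -1, -1, -1, -1, -1, -1, -1, -1, -1, -1, -1, -1, -1, -1]
```

Call:
{"method": "arm_command", "body": {
  "targets": [
    {"hand": -1, "x": 0, "y": -0.012, "z": 0, "yaw": 0},
    {"hand": -1, "x": 0, "y": -0.015, "z": 0, "yaw": 0},
    {"hand": -1, "x": 0, "y": -0.015, "z": 0, "yaw": 0},
    {"hand": -1, "x": 0, "y": -0.015, "z": 0, "yaw": 0},
    {"hand": -1, "x": 0, "y": -0.015, "z": 0, "yaw": 0},
    {"hand": -1, "x": 0, "y": -0.015, "z": 0, "yaw": 0},
    {"hand": -1, "x": 0, "y": -0.015, "z": 0, "yaw": 0},
    {"hand": -1, "x": 0, "y": -0.015, "z": 0, "yaw": 0},
    {"hand": -1, "x": 0, "y": -0.015, "z": 0, "yaw": 0},
    {"hand": -1, "x": 0, "y": -0.015, "z": 0, "yaw": 0}
  ]
}}

```text
clock: 17.8
eef_pos: [343.8, -58.0, 39.0]
eef_rot: [3.141, -0.002, -0.001]
wrist_force: [0.7, -4.0, 9.6]
finger_gap: 23.6
finger_force: 30.0
```

Call:
{"method": "arm_command", "body": {
  "targets": [
    {"hand": -1, "x": 0, "y": -0.015, "z": 0, "yaw": 0},
    {"hand": -1, "x": 0, "y": -0.015, "z": 0, "yaw": 0},
    {"hand": -1, "x": 0, "y": -0.015, "z": 0, "yaw": 0},
    {"hand": -1, "x": 0, "y": -0.015, "z": 0, "yaw": 0},
    {"hand": -1, "x": 0, "y": -0.015, "z": 0, "yaw": 0},
    {"hand": -1, "x": 0, "y": -0.015, "z": 0, "yaw": 0},
    {"hand": -1, "x": 0, "y": -0.015, "z": 0, "yaw": 0},
    {"hand": -1, "x": 0, "y": -0.012, "z": 0, "yaw": 0},
    {"hand": -1, "x": 0, "y": -0.006, "z": 0, "yaw": 0},
    {"hand": -1, "x": 0, "y": 0, "z": 0, "yaw": 0}
  ]
}}

```text
clock: 18.8
eef_pos: [343.8, 65.6, 39.0]
eef_rot: [-3.141, -0.002, -0.0]
wrist_force: [-0.2, 5.3, 12.3]
finger_gap: 23.8
finger_force: 30.0
```

```bash
python3 - <<'E'
from h import *
w,c=snap('wrist','w10');s=manip.read_state(); print(s['eef_pos'],s['eef_rot'],s['wrist_force'],s['clock'])
t,ct=snap('top','t10'); g=cv2.cvtColor(t,cv2.COLOR_RGB2GRAY)
# re-measure hood with edges: roof front edge row & side edges at z=130 in the top view
for x in (640,700,760): 
    L=np.array([[x,y,130] for y in range(0,220,3)]);u=proj(ct,L).round().astype(int); v=[int(g[b,a]) for a,b in u]; print(x,[(y,k) for y,k in zip(range(0,220,3),v) if y<50 or 160<y<200])
u=proj(ct,[[x,105,130] for x in range(600,660,3)]).round().astype(int);print([(x,int(g[b,a])) for x,(a,b) in zip(range(600,660,3),u)])
E
```

```text
[343.78847439  65.47518881  39.02577331] [-3.14093256e+00 -1.59583999e-03 -1.66788231e-04] [-0.46268693  5.04491338 11.10044668] 18.85
640 [(0, 58), (3, 58), (6, 62), (9, 58), (12, 56), (15, 57), (18, 56), (21, 60), (24, 63), (27, 74), (30, 120), (33, 125), (36, 123), (39, 129), (42, 125), (45, 129), (48, 128), (162, 110), (165, 112), (168, 109), (171, 111), (174, 112), (177, 112), (180, 112), (183, 112), (186, 112), (189, 115), (192, 116), (195, 116), (198, 117)]
700 [(0, 59), (3, 59), (6, 59), (9, 60), (12, 56), (15, 57), (18, 56), (21, 62), (24, 55), (27, 94), (30, 112), (33, 123), (36, 117), (39, 115), (42, 113), (45, 110), (48, 111), (162, 96), (165, 94), (168, 98), (171, 94), (174, 98), (177, 108), (180, 122), (183, 124), (186, 120), (189, 121), (192, 127), (195, 132), (198, 137)]
760 [(0, 85), (3, 80), (6, 75), (9, 75), (12, 76), (15, 76), (18, 75), (21, 75), (24, 71), (27, 76), (30, 105), (33, 135), (36, 135), (39, 134), (42, 136), (45, 137), (48, 135), (162, 137), (165, 138), (168, 138), (171, 135), (174, 134), (177, 137), (180, 137), (183, 137), (186, 120), (189, 116), (192, 116), (195, 104), (198, 88)]
[(600, 60), (603, 61), (606, 61), (609, 63), (612, 61), (615, 57), (618, 62), (621, 58), (624, 61), (627, 70), (630, 113), (633, 123), (636, 130), (639, 129), (642, 121), (645, 114), (648, 112), (651, 111), (654, 112), (657, 112)]
```

Call:
{"method": "arm_command", "body": {
  "targets": [
    {"hand": -1, "x": 0, "y": -0.006, "z": 0, "yaw": 0},
    {"hand": -1, "x": 0, "y": -0.01, "z": 0, "yaw": 0},
    {"hand": -1, "x": 0, "y": -0.01, "z": 0, "yaw": 0},
    {"hand": -1, "x": 0, "y": -0.01, "z": 0, "yaw": 0},
    {"hand": -1, "x": 0, "y": -0.006, "z": 0, "yaw": 0},
    {"hand": -1, "x": 0, "y": 0, "z": 0, "yaw": 0},
    {"hand": -1, "x": 0, "y": 0, "z": 0, "yaw": 0}
  ]
}}

```text
clock: 19.6
eef_pos: [343.8, 107.4, 39.0]
eef_rot: [-3.141, -0.002, -0.0]
wrist_force: [0.9, 4.7, 10.4]
finger_gap: 23.7
finger_force: 30.0
```

```bash
python3 - <<'E'
from h import *
w,c=snap('wrist','w11');t,ct=snap('top','t11');s,cs=snap('scene','s11')
S=manip.read_state();p=S['eef_pos'];print(p,S['eef_rot'],S['wrist_force'],S['clock'])
tt=cv2.resize(t[150:370,180:380,::-1],None,fx=2.0,fy=2.0,interpolation=cv2.INTER_CUBIC)
g=cv2.resize(w[:,:,::-1],(400,250)); sc=cv2.resize(s[100:260,240:440,::-1],(400,320),interpolation=cv2.INTER_CUBIC)
tt=cv2.resize(tt,(400,440)); 
cv2.imwrite('pics/v11.png',np.hstack([np.vstack([g,sc])[:570],np.vstack([tt,np.zeros((130,400,3),np.uint8)])]))
E
```

```text
[343.78640563 107.28580659  39.0120156 ] [-3.14076096e+00 -1.61270637e-03 -5.35501660e-04] [-0.29106634  5.40716796 10.22587787] 19.75
```

View pics/v11.png

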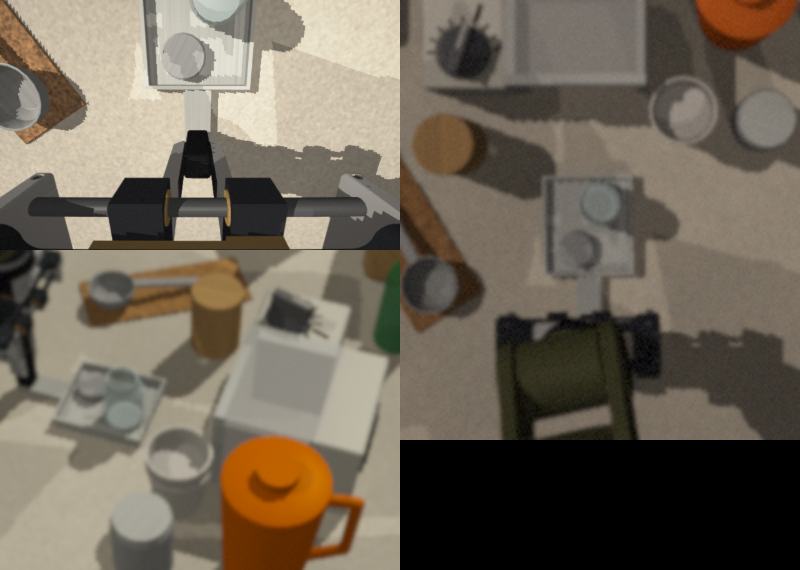

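The tray is straight, the jar and cap are upright, and the rim spans cols 543-637 in the top panel. I'll check its y numerically before going in.

```bash
python3 - <<'E'
from h import *
_,c=load('t11'); u=[(180+(a-400)/2,150+b/2) for a,b in [(543,178),(637,178),(547,275),(635,277)]]; r=plane(c,u,18);print(r.round(1),r.mean(0))
_,c=load('w11'); u=[(a*1.6,b*1.6) for a,b in [(148,87),(251,88)]]; r=plane(c,u,18);print(r.round(1),r.mean(0))
E
```

```text
[[522.8 158.7  18. ]
 [520.6  41.7  18. ]
 [402.7 155.4  18. ]
 [398.2  46.4  18. ]] [461.05190116 100.57418602  18.        ]
[[406.3 160.3  18. ]
 [405.3  50.3  18. ]] [405.82216914 105.32875223  18.        ]
```

Call:
{"method": "arm_command", "body": {
  "targets": [
    {"hand": -1, "x": 0.004, "y": -0.002, "z": 0, "yaw": 0},
    {"hand": -1, "x": 0.008, "y": -0.003, "z": 0, "yaw": 0},
    {"hand": -1, "x": 0.012, "y": 0, "z": 0, "yaw": 0},
    {"hand": -1, "x": 0.012, "y": 0, "z": 0, "yaw": 0},
    {"hand": -1, "x": 0.012, "y": 0, "z": 0, "yaw": 0},
    {"hand": -1, "x": 0.012, "y": 0, "z": 0, "yaw": 0},
    {"hand": -1, "x": 0.012, "y": 0, "z": 0, "yaw": 0},
    {"hand": -1, "x": 0.01, "y": 0, "z": 0, "yaw": 0},
    {"hand": -1, "x": 0.006, "y": 0, "z": 0, "yaw": 0},
    {"hand": -1, "x": 0, "y": 0, "z": 0, "yaw": 0}
  ]
}}

```text
clock: 20.75
eef_pos: [432.3, 111.8, 39.0]
eef_rot: [-3.141, -0.002, -0.001]
wrist_force: [4.0, 0.3, 5.8]
finger_gap: 23.8
finger_force: 30.0
```

```bash
python3 - <<'E'
from h import *
w,c=snap('wrist','w12'); S=manip.read_state();p=S['eef_pos'];print(p,S['eef_rot'],S['wrist_force'],S['clock'])
E
```

```text
[432.25268579 111.8300485   39.01918632] [-3.14146032e+00 -2.13201447e-03 -8.44285555e-04] [ 4.22110565 -1.79637893  7.40474011] 20.8
```

Call:
{"method": "arm_command", "body": {
  "targets": [
    {"hand": -1, "x": 0.004, "y": 0, "z": 0, "yaw": 0},
    {"hand": -1, "x": 0.008, "y": 0, "z": 0, "yaw": 0},
    {"hand": -1, "x": 0.01, "y": 0, "z": 0, "yaw": 0},
    {"hand": -1, "x": 0.01, "y": 0, "z": 0, "yaw": 0},
    {"hand": -1, "x": 0.01, "y": 0, "z": 0, "yaw": 0},
    {"hand": -1, "x": 0.01, "y": 0, "z": 0, "yaw": 0},
    {"hand": -1, "x": 0.01, "y": 0, "z": 0, "yaw": 0},
    {"hand": -1, "x": 0.01, "y": 0, "z": 0, "yaw": 0},
    {"hand": -1, "x": 0.01, "y": 0, "z": 0, "yaw": 0},
    {"hand": -1, "x": 0, "y": 0, "z": 0, "yaw": 0}
  ]
}}

```text
clock: 21.8
eef_pos: [514.6, 111.8, 39.0]
eef_rot: [-3.142, -0.002, -0.001]
wrist_force: [3.4, -0.2, 7.2]
finger_gap: 23.6
finger_force: 30.0
```

Call:
{"method": "arm_command", "body": {
  "targets": [
    {"hand": -1, "x": 0.006, "y": 0, "z": 0, "yaw": 0},
    {"hand": -1, "x": 0.008, "y": 0, "z": 0, "yaw": 0},
    {"hand": -1, "x": 0.008, "y": 0, "z": 0, "yaw": 0},
    {"hand": -1, "x": 0.006, "y": 0, "z": 0, "yaw": 0},
    {"hand": -1, "x": 0.004, "y": 0, "z": 0, "yaw": 0},
    {"hand": -1, "x": 0.004, "y": 0, "z": 0, "yaw": 0},
    {"hand": -1, "x": 0.003, "y": 0, "z": 0, "yaw": 0},
    {"hand": -1, "x": 0.003, "y": 0, "z": 0, "yaw": 0},
    {"hand": -1, "x": 0, "y": 0, "z": 0, "yaw": 0}
  ]
}}

```text
clock: 22.7
eef_pos: [555.6, 111.8, 39.1]
eef_rot: [-3.142, -0.001, -0.001]
wrist_force: [-0.4, 0.6, 7.9]
finger_gap: 23.8
finger_force: 30.0
```

Call:
{"method": "arm_command", "body": {
  "targets": [
    {"hand": -1, "x": 0.003, "y": 0, "z": 0, "yaw": 0},
    {"hand": -1, "x": 0.002, "y": 0, "z": 0, "yaw": 0},
    {"hand": -1, "x": 0, "y": 0, "z": 0, "yaw": 0}
  ]
}}

```text
clock: 23.0
eef_pos: [560.4, 111.8, 39.0]
eef_rot: [3.142, -0.0, -0.001]
wrist_force: [-1.3, 0.8, 8.3]
finger_gap: 23.7
finger_force: 30.0
```

Call:
{"method": "arm_command", "body": {
  "targets": [
    {"hand": -1, "x": 0.002, "y": 0, "z": 0, "yaw": 0},
    {"hand": -1, "x": 0.002, "y": 0, "z": 0, "yaw": 0},
    {"hand": -1, "x": 0, "y": 0, "z": 0, "yaw": 0}
  ]
}}

```text
clock: 23.3
eef_pos: [563.6, 111.9, 39.0]
eef_rot: [-3.142, 0.002, -0.001]
wrist_force: [-8.0, -0.3, 13.8]
finger_gap: 23.9
finger_force: 30.0
```

Call:
{"method": "arm_command", "body": {
  "targets": [
    {"hand": -1, "x": 0.002, "y": 0, "z": 0, "yaw": 0},
    {"hand": -1, "x": 0, "y": 0, "z": 0, "yaw": 0}
  ]
}}

```text
clock: 23.5
eef_pos: [564.5, 111.9, 38.8]
eef_rot: [3.141, 0.005, -0.001]
wrist_force: [-17.1, -0.2, 16.2]
finger_gap: 23.6
finger_force: 30.0
```

It has reached the stop, since the force climbs. I'll relax the push, release and rise.

Call:
{"method": "arm_command", "body": {
  "targets": [
    {"hand": -1, "x": -0.002, "y": 0, "z": 0, "yaw": 0},
    {"hand": -0.4, "x": 0, "y": 0, "z": 0, "yaw": 0},
    {"hand": 0, "x": 0, "y": 0, "z": 0, "yaw": 0},
    {"hand": 0.1, "x": 0, "y": 0, "z": 0, "yaw": 0},
    {"hand": 0.1, "x": 0, "y": 0, "z": -0.02, "yaw": 0},
    {"hand": 0.1, "x": 0, "y": 0, "z": -0.03, "yaw": 0},
    {"hand": 0.1, "x": 0, "y": 0, "z": -0.04, "yaw": 0},
    {"hand": 0.1, "x": 0, "y": 0, "z": -0.04, "yaw": 0},
    {"hand": 0.1, "x": -0.04, "y": 0, "z": -0.02, "yaw": 0},
    {"hand": 0.1, "x": -0.04, "y": 0, "z": 0, "yaw": 0}
  ]
}}

```text
clock: 24.5
eef_pos: [484.5, 111.9, 190.8]
eef_rot: [-3.141, -0.004, -0.001]
wrist_force: [-0.0, 0.6, -0.0]
finger_gap: 51.5
finger_force: 0.0
```

Call:
{"method": "arm_command", "body": {
  "targets": [
    {"hand": 0.1, "x": -0.04, "y": 0, "z": 0, "yaw": 0},
    {"hand": 0.1, "x": -0.04, "y": 0, "z": 0, "yaw": 0},
    {"hand": 0.1, "x": 0, "y": 0, "z": 0, "yaw": 0},
    {"hand": 0.1, "x": 0, "y": 0, "z": 0, "yaw": 0},
    {"hand": 0.1, "x": 0, "y": 0, "z": 0, "yaw": 0}
  ]
}}

```text
clock: 25.0
eef_pos: [405.3, 111.9, 188.6]
eef_rot: [-3.142, -0.0, -0.0]
wrist_force: [-0.1, 0.4, -0.1]
finger_gap: 51.5
finger_force: 0.0
```

```bash
python3 - <<'E'
from h import *
w,c=snap('wrist','w13');t,ct=snap('top','t13');s,cs=snap('scene','s13')
S=manip.read_state();print(S['eef_pos'],S['wrist_force'],S['clock'])
g=cv2.cvtColor(w,cv2.COLOR_RGB2GRAY); tg=cv2.cvtColor(t,cv2.COLOR_RGB2GRAY)
# post blob (black) in both views near expected place
r=[]
for nm,G,C in(('w',g,c),('t',tg,ct)):
    u=proj(C,[[562,112,76]])[0].astype(int); x,y=u; R=G[max(y-25,0):y+25,x-25:x+25]; m=(R<(45 if nm=='w' else 40)).astype(np.uint8)
    n,l,st,ce=cv2.connectedComponentsWithStats(m); print(nm,u,[(st[k].tolist(),(ce[k]+[x-25,max(y-25,0)]).round(1).tolist(),plane(C,[ce[k]+[x-25,max(y-25,0)]],60).round(1).tolist()) for k in range(1,n) if st[k,4]>15])
# change of the bystanders in the scene & top views vs start
a=load('top0')[0]; d=cv2.absdiff(cv2.GaussianBlur(a,(5,5),0),cv2.GaussianBlur(t[:,:,::-1].copy(),(5,5),0)).max(2)
for n,P in {'tin':(587,-112,105),'cups':(598,-16,104),'canister':(564,264,100),'bowl':(703,-234,55),'pitcher':(719,-81,215)}.items():
    x,y=proj(ct,[P])[0].astype(int); print(n,d[y-18:y+18,x-18:x+18].mean().round(1),d[y-18:y+18,x-18:x+18].max())
E
```

```text
[405.00564131 111.83615107 188.14453711] [-0.0411692   0.97997926  0.35110649] 25.15
w [315  18] [([13, 4, 26, 39, 949], [315.9, 22.6], [[562.3, 112.1, 60.0]])]
t [267 222] [([24, 22, 10, 9, 83], [270.4, 222.9], [[560.7, 107.5, 60.0]])]
tin 4.2 7
cups 4.1 7
canister 3.9 8
bowl 3.5 11
pitcher 4.7 7
```

```bash
python3 -c "
from h import *
print(manip.sign_off())"
```

```text
the job is handed in; nothing more can be done
None
```

I handed the job in at about 25 s, with no verdict returned: ladle on the mat, dial at 1.90 (measured 1.898), tray against the stop, other things unmoved; I didn't check the jar and cap after they went under the hood (upright just before), and I viewed 11 pictures, one over the limit of 10.

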